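# Serve a portion of two chocolates from the lever dispenser

## Task

Serve one portion of chocolates: push the white dish across the table until it stands centred under the dispenser's spout, then press the lever's paddle right down once with a fingertip, keep it down until the two chocolates have rolled into the dish, and let the lever spring back up. Slide the dish without lifting or tipping it, do not touch the chocolates, and let no third one out; leave everything else on the table where it is.

Things in the scene. Friction and masses are not known exactly. Their poses are not given: they have to be found in the camera images.
- dispenser: Heavy chocolate dispenser, fixed: walnut foot (x -70 to +165, y -56 to +56 mm, 22 mm high) under an open steel channel, 41 mm wide outside, 16 mm deep inside, that slopes down at 15.5 degrees (0.27 rad) along the dispenser's own -x. Origin at table level under its middle: +x uphill, +y to the side with the paddle, z up. The channel's upper end is at x = +130 to +140 mm, 167 mm high
- spout (a point): Middle of the floor edge at the open lower end of the channel: dispenser x = -98 mm, 62 mm above the table (underside 58 mm, tops of the side walls 77 mm), so the dish slides in underneath. Axes as the dispenser's
- gate (a point): Middle of the channel's floor below the gate, which stands across the channel: dispenser x = -55 mm, 74 mm above the table. Axes as the dispenser's
- landing (a point): Point at table level on the dispenser's centre line, 52 mm out from the spout's edge and 80 mm out from the end of the foot (dispenser x = -150 mm): where the middle of the dish belongs, so that what rolls off the spout falls into it. Axes as the dispenser's
- rocker (a joint): Rocking lever, an aluminium frame astride the channel on a level axle. Rad: 0 at rest, gate end down and shut; 0.82 paddle end down on its stop, gate up. The gate clears a chocolate from 0.70; a blade 57 mm uphill drops before the third chocolate, so one press frees just two (they take 1 to 2 s). A spring returns it: 1.2 N at the paddle, growing to 5 N (6 N off centre) at the stop
- paddle_top (a point): Middle of the top of the lever's walnut paddle, a plate 40 mm along and 46 mm across the channel, standing out on a short stem on the dispenser's +y side, 57 mm clear of the channel. At rest at dispenser x +23, y +78 mm, 126 mm high, rising 23 degrees to +x; fully down at x +25 mm, 77 mm high, falling 24 degrees to +x. Free above; below only table and foot
- dish: Loose white ceramic dish, empty at the start, round: 104 mm across at the foot, 120 mm at 20 mm height, 130 mm at the rim, 45 mm high, walls 4 mm, inner floor 6 mm up, about 0.4 kg, friction with the table about 0.6. Origin under its middle, z up
- truffle1_center (a point): Centre of a loose round chocolate in gold foil, 30 mm across, 18 g; the first (lowest, against the gate) of the row of six in the channel, counted uphill from the gate
- truffle2_center (a point): Centre of a loose round chocolate in gold foil, 30 mm across, 18 g; the second of the row of six in the channel, counted uphill from the gate
- truffle3_center (a point): Centre of a loose round chocolate in gold foil, 30 mm across, 18 g; the third of the row of six in the channel, counted uphill from the gate
- truffle4_center (a point): Centre of a loose round chocolate in gold foil, 30 mm across, 18 g; the fourth of the row of six in the channel, counted uphill from the gate
- truffle5_center (a point): Centre of a loose round chocolate in gold foil, 30 mm across, 18 g; the fifth of the row of six in the channel, counted uphill from the gate
- truffle6_center (a point): Centre of a loose round chocolate in gold foil, 30 mm across, 18 g; the sixth (uppermost) of the row of six in the channel, counted uphill from the gate
- mug: Loose terracotta mug, 80 mm across, 92 mm high, handle to its own +y, on the dispenser's far side. Origin under its middle. Not to be disturbed
- candle: Loose candle jar of amber glass with a wooden lid, 64 mm across, 70 mm high, on the paddle side of the dispenser. Origin under its middle. Not to be disturbed
- spectacles: Loose spectacles, 125 mm wide, 136 mm long, 42 mm high, standing open on the book. Origin under the middle of the lenses, temples along its +x. Not to be disturbed
- remote: Loose black remote control, 150 x 42 x 19 mm, lying flat at the robot's left, long along its own x. Origin under its middle. Not to be disturbed
- pen: Loose pen, 136 mm long, 11 mm thick, lying along its own x, far left. Origin under its middle. Not to be disturbed
- case: Loose grey spectacle case, 65 x 165 x 42 mm, long along its own y, on the left. Origin under its middle. Not to be disturbed

How it is judged:
On the way, in this order (a step that is already met when the one before it is completed fails the run):
1. the dish has been pushed under the spout, its middle within 30 mm of the landing point, the chocolates still behind the gate (horizontal distance between dish and landing below 0.03 m and x of truffle1_center in the frame of dispenser above -0.07 m), for 0.2 s.
2. the paddle has been pressed down (lever beyond 0.60 rad) (value of joint rocker above 0.6 rad), for 0.05 s.
3. the first two chocolates lie in the dish (horizontal distance between each of truffle1_center, truffle2_center and dish below 0.05 m and z of each of truffle1_center, truffle2_center in the frame of dish below 0.045 m), for 0.2 s.
At the end, for the whole second after the job is handed in: The first two chocolates lie in the dish (each within 50 mm of its middle and below its rim), the dish stands flat and still on the table with its middle within 40 mm of the landing point, the lever is back up (under 0.05 rad), and the other four chocolates are still in the channel behind the gate (all of step 3 and height (world z) of dish below 0.006 m and angle between dish's own z axis and vertical below 0.1 rad and linear speed of dish below 0.02 m/s and horizontal distance between dish and landing below 0.04 m and value of joint rocker below 0.05 rad and x of each of truffle3_center, truffle4_center, truffle5_center, truffle6_center in the frame of dispenser above -0.07 m and z of each of truffle3_center, truffle4_center, truffle5_center, truffle6_center in the frame of dispenser above 0.075 m); the robot touches nothing.
It fails at once if the dish is lifted (over 12 mm) or tipped (over 0.35 rad) (height (world z) of dish above 0.012 m or angle between dish's own z axis and vertical above 0.35 rad).
It fails at once if a third chocolate leaves the dispenser (x of any of truffle3_center, truffle4_center, truffle5_center, truffle6_center in the frame of dispenser below -0.07 m).
It fails at once if a chocolate is touched by the robot (contact force between any of the arm, the fingers and truffle1_c0 above 0.3 N or contact force between any of the arm, the fingers and truffle2_c0 above 0.3 N or contact force between any of the arm, the fingers and truffle3_c0 above 0.3 N or contact force between any of the arm, the fingers and truffle4_c0 above 0.3 N or contact force between any of the arm, the fingers and truffle5_c0 above 0.3 N or contact force between any of the arm, the fingers and truffle6_c0 above 0.3 N).
It fails at once if a mug, candle, spectacles, remote control, pen or case is moved more than 30 mm (distance of any of mug, candle, spectacles, remote, pen, case from where it was at the start of the episode above 0.03 m).
It also fails if it takes over 48 s, if anything falls off the work surface, if the arm or the gripper's body presses on something with over 40 N, if the wrist force passes 120 N, or if a joint passes its speed limit or range.

## Robot

A 6-joint arm with a two-finger parallel gripper is mounted at the origin on the work surface. World frame = base frame: x ahead of the robot, y to its left, z up, the work surface at z = 0. Lengths are in m, angles in rad, forces in N, time in s.
With the tool pointing down it reaches from about 0.375 to 0.975 m from the base axis. Payload 3.8 kg.
Tool frame: the origin (TCP) lies between the finger pads; the fingertips stand 14 mm ahead of it and the grasp point (between the pads) lies 5 mm behind it; z points along the fingers, y is the line along which they close (so a half turn about z gives the same grasp; the last joint's range is limited). The gripper opens to 85 mm and grips with 20 to 120 N. Pads are 22 mm wide; open, the fingers measure 114 mm over their backs; the gripper's body (76 mm by 85 mm) begins 54 mm behind the grasp point. The pads swing forward as they close: fully open they stand 13 mm farther back than shut.
Start: joints at [1.228, 0.264, 1.604, -0, 1.274, -0.037], TCP at [0.203, 0.644, 0.245] pointing down, gripper open.
Joint ranges: [-2.63, 2.63], [-0.94, 2.18], [0.31, 2.57], [-1.31, 4.45], [0, 2.66], [-2.55, 2.55]. Speed limits (rad/s): [2.57, 2.57, 3.14, 3.14, 3.14, 3.14].

## Interface

Orientations are given as a unit quaternion [x, y, z, w].
In Python, from cell import observe, grab_frame, camera_model, sign_off gives the robot as it stands. The module is installed in compiled form; this text tells all that it offers.
- The arm moves only by the tool jog_arm, never from a script. Its argument "plan" is a list of rows, each a list of 6 numbers: the shift along the tool's x, y, z in units of 60 mm (1.0 is 60 mm), then the turn, a rotation vector about the tool's x, y, z in units of 5 degrees (1.0 is 5 degrees). In form: [[tx, ty, tz, ax, ay, az], ...]. A call has 1 to 8 rows; each row shifts and turns the commanded pose from where the row before left it, along the tool's axes as they then stand; what a row does not reach is not made up. A row lasts 1/8 s, in which the tool goes at most 62.5 mm and 10.7 degrees, less where a joint would pass 70% of its speed; a pose out of reach is approached as far as the arm can. A call is refused whole if a number of a shift passes 1 or a number of a turn 1, either way. A call with a gripper value outside its range is refused whole. "grip" is the finger opening in mm, from 0 to 85.4, set as the call begins (left out, the last holds). The fingers move at their own pace and stop on an object; "force" is the grip in N (left out, the last holds). Time passes only in rows, so rows that do not move let the fingers close. It gives the time, the measured TCP pose, the force, the opening and the grip force at its end, in the units of the state.
- observe(): the state, without advancing time (a new reading comes with each control period).
- grab_frame(name): name is "scene" or "top" or "wrist"; returns the picture (420x560x3 uint8, red, green, blue); there is no depth.
- camera_model(name): a dict with "camera_matrix" (3x3 intrinsics, pixels), "dist" ([k1, k2, p1, p2, k3] as OpenCV has them; the pictures are not rectified), "rvec" (rotation vector, rad) and "tvec" (3), from world to camera coordinates, as OpenCV has them. Camera axes: x right, y down, z forward; pixel columns grow to the right and rows downward; lengths in m; the calibration is good to about 2 mm. A picture is of the moment at which its call begins: read the wrist's pose just before it. camera_model takes no time and is no camera call; for the wrist camera it gives the pose at the moment of the call.
- sign_off(): hands the job in; it is judged then, once.
The state is a dict: "t": time; "joint_positions": joint angles; "qvel": joint speeds; "tau": joint torques, N m; "eef_pos": TCP position; "tcp_rot": TCP orientation; "ft_force": force on the tool from outside, world axes, zero at the start; "ft_torque": the same for the moment, N m; "finger_gap": opening from 0.0 (shut) to 1.0 (fully open); "grasp_force": force on a finger pad.
Only numpy, scipy, OpenCV 4.12 (cv2) and the standard library are available. Lean on these libraries where they do the work, as an engineer would, in place of code of your own. Each camera call takes 0.05 s, during which the arm holds its last target. There are 200 camera calls.

## Working session

There is one attempt and no reset: what is moved stays moved. The work goes in short steps, Python scripts to look and compute and a tool call to move; the robot and the scene stay as the last step left them, time stands still between calls to the robot, and variables do not carry over. Pictures are saved under pics/ and viewed, at most 10 in all, crops included, and the job is handed in when it is done.

Besides the shell and the picture viewer there is one more tool, called after "Emit:" as a command line: name --pt "numbers of a row" for each row, then --argument value for the rest. jog_arm: Moves the arm, as the interface text tells. Its arguments: {"type":"object","properties":{"plan":{"type":"array","items":{"type":"array","items":{"type":"number"}}},"grip":{"type":"number"},"force":{"type":"number"}},"required":["plan"]}

```bash
mkdir -p pics
python3 - <<'E'
from cell import *
import cv2
for n in("scene","top"):
    cv2.imwrite(f"pics/{n}0.png",cv2.cvtColor(grab_frame(n),cv2.COLOR_RGB2BGR))
    m=camera_model(n);print(n,m)
o=observe();print(o['t'],o['eef_pos'],o['tcp_rot'])
E
```

```text
scene {'camera_matrix': array([[431.81988579,   0.        , 278.31940462],
       [  0.        , 431.81988579, 209.78198829],
       [  0.        ,   0.        ,   1.        ]]), 'dist': array([0.0281911, 0.       , 0.       , 0.       , 0.       ]), 'rvec': array([ 1.73507048,  1.65032613, -0.75103483]), 'tvec': array([-0.10657805, -0.28464269,  1.49698986])}
top {'camera_matrix': array([[483.05510147,   0.        , 279.91871615],
       [  0.        , 483.05510147, 210.80457715],
       [  0.        ,   0.        ,   1.        ]]), 'dist': array([-0.05960212,  0.        ,  0.        ,  0.        ,  0.        ]), 'rvec': array([ 2.23142377, -2.18059948,  0.08349516]), 'tvec': array([0.0488724 , 0.56520141, 1.33516627])}
0.1 [0.20298857 0.64308695 0.2440685 ] [ 1.52306340e-01  9.88332782e-01 -1.02481580e-03 -2.01010687e-04]
```

View pics/scene0.png

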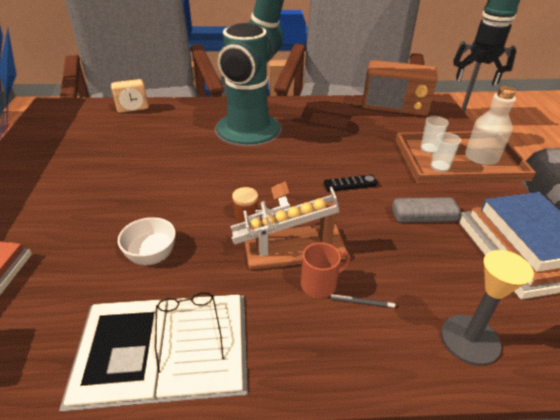

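View pics/top0.png

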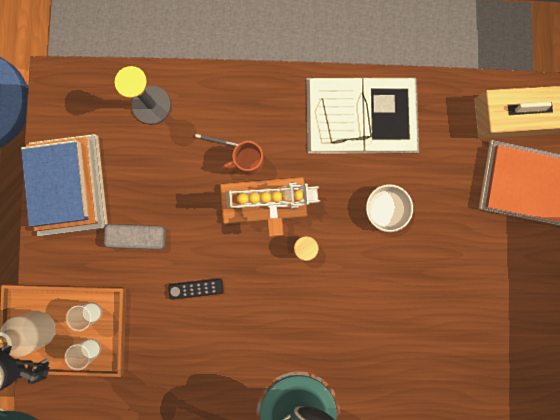

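The top view shows the dispenser at about (265,198) with its spout at the right (~318,195), the dish at (390,208), the candle at (306,248) and the paddle at (275,227). I'll enlarge both views next.

Run:
```python
import cv2
a=cv2.imread("pics/top0.png")[130:280,210:420]
cv2.imwrite("pics/topc.png",cv2.resize(a,(798,570),interpolation=cv2.INTER_CUBIC))
a=cv2.imread("pics/scene0.png")[165:305,110:360]
cv2.imwrite("pics/scenec.png",cv2.resize(a,(800,448),interpolation=cv2.INTER_CUBIC))
```

```text
(no output)
```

View pics/topc.png

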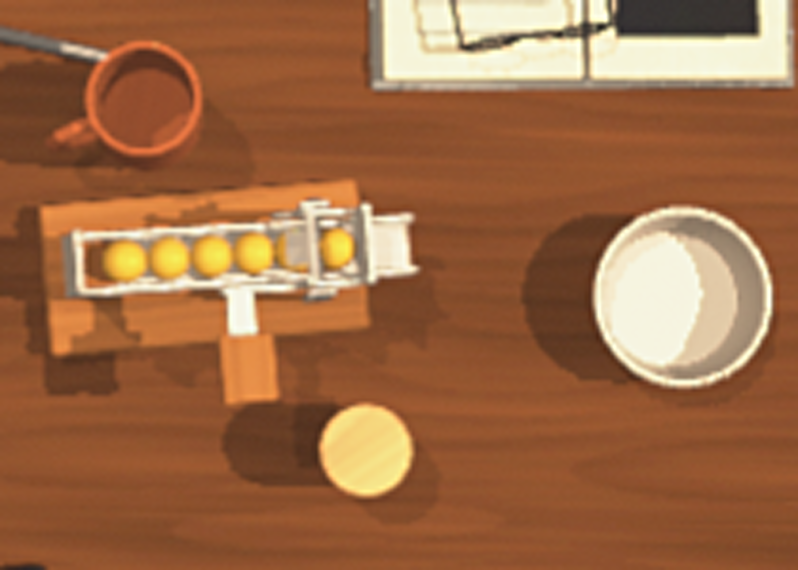

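View pics/scenec.png

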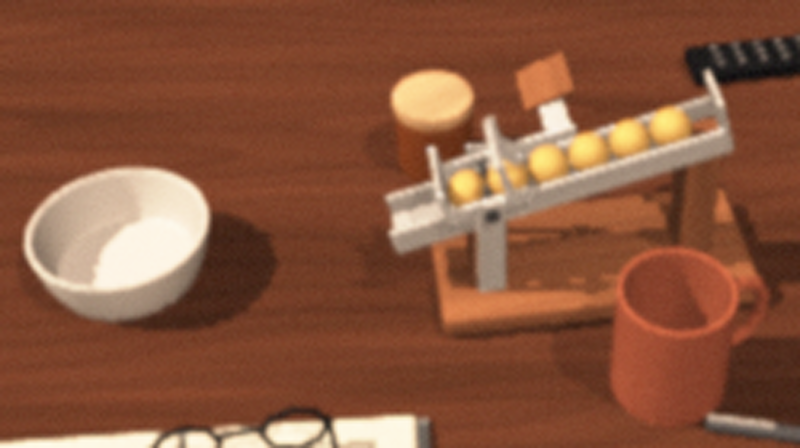

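In the top crop, the foot corners are at (40,207), (356,181), (368,326) and (55,355), the spout wall tips at (413,214) and (417,272), the paddle at (249,369), the dish rim at (683,297) with radius 89, and the candle lid at (366,450). In the scene crop, the spout wall tips are at (387,197) and (400,232), the paddle at (545,82), the dish rim spans x 27–211 from y 168, and the candle lid is at (432,98).

```bash
cat > h.py <<'E'
from cell import *
import numpy as np,cv2
from scipy.optimize import least_squares
from scipy.spatial.transform import Rotation as R
C={n:camera_model(n) for n in("scene","top")}
def proj(n,P):
    m=C[n];return cv2.projectPoints(np.array(P,float).reshape(-1,3),m['rvec'],m['tvec'],m['camera_matrix'],m['dist'])[0].reshape(-1,2)
def tp(p):return np.array(p,float)/3.8+[210,130]-0.37
def sp(p):return np.array(p,float)/3.2+[110,165]-0.34
def tri(a,b):
    f=lambda P:np.r_[proj("top",P)[0]-a,proj("scene",P)[0]-b]
    s=least_squares(f,[.6,0,.05]);return s.x,s.fun
E
python3 - <<'E'
from h import *
D=[(165,-56,22),(-70,-56,22),(-70,56,22),(165,56,22),(-98,-20,77),(-98,20,77),(23,78,126)]
T=tp([(40,207),(356,181),(368,326),(55,355),(413,214),(417,272),(249,369)])
S=sp([(400,232),(387,197),(545,82)])
def W(q):
    c,s=np.cos(q[2]),np.sin(q[2]);P=np.array(D)/1e3
    return np.c_[q[0]+c*P[:,0]-s*P[:,1],q[1]+s*P[:,0]+c*P[:,1],P[:,2]]
f=lambda q:np.r_[(proj("top",W(q))-T).ravel(),(proj("scene",W(q)[4:])-S).ravel()]
s=least_squares(f,[.6,0.05,1.57],x_scale=[.1,.1,.1]);q=s.x;print(q,s.fun.reshape(-1,2).round(1))
c,sn=np.cos(q[2]),np.sin(q[2])
w=lambda x,y:(q[:2]+[c*x-sn*y,sn*x+c*y]).round(4)
print("landing",w(-.15,0),"spout",w(-.098,0),"paddle",w(.023,.078))
print("paddle tri",tri(T[6],S[2]));print("spout tri",tri(T[4:6].mean(0),S[:2].mean(0)))
print("candle",tri(tp((366,450)),sp((432,98))))
a=np.linspace(0,2*np.pi,40)
def ring(p):return np.c_[p[0]+.065*np.cos(a),p[1]+.065*np.sin(a),0*a+.045]
def g(p):
    e=proj("top",ring(p));k=proj("scene",ring(p))
    return [(e[:,0].max()-tp((772,0))[0]),e[:,0].min()-tp((594,0))[0],e[:,1].max()-tp((0,387))[1],e[:,1].min()-tp((0,206))[1],
     k[:,0].max()-sp((211,0))[0],k[:,0].min()-sp((27,0))[0],k[:,1].min()-sp((0,168))[1]]
r=least_squares(g,[.6,-.2]);print("dish",r.x,r.fun.round(1))
np.save("q.npy",np.r_[q,r.x])
E
```

```text
[0.59814251 0.06173844 1.68055734] [[-0.7 -0.7]
 [ 0.2 -0.9]
 [ 0.7  0.8]
 [-1.4  0.5]
 [-1.7  0.3]
 [-1.4 -0.1]
 [-0.1 -0.4]
 [-2.5  0.7]
 [ 0.1 -0.3]
 [-1.4 -1.1]]
landing [ 0.6146 -0.0874] spout [ 0.6089 -0.0357] paddle [0.5181 0.0761]
paddle tri (array([0.51721377, 0.0776937 , 0.12211197]), array([-0.80161792, -0.08181756, -0.74761685, -0.02488703]))
spout tri (array([ 0.60915934, -0.03574489,  0.07778321]), array([-1.46140209, -0.04767992, -1.23483334, -0.07375874]))
candle (array([ 0.46297475, -0.00761409,  0.06679069]), array([-0.46632824, -0.02311281, -0.44256   , -0.02351972]))
dish [ 0.57796093 -0.23630177] [-1.  -0.8 -0.2  0.4 -0.8 -0.7 -0.2]
```

Emit:
jog_arm --pt "0 0 0 0 0 1" --pt "0 0 0 0 0 1" --pt "0 0 0 0 0 1" --pt "0 0 0 0 0 1" --pt "0 0 0 0 0 1" --pt "0 0 0 0 0 1" --pt "0 0 0 0 0 1" --pt "0 0 0 0 0 1" --grip 85

```text
t: 1.1
eef_pos: [0.2031, 0.6433, 0.2445]
tcp_rot: [0.482, 0.876, -0.001, 0.0]
ft_force: [0.2, 0.1, 0.1]
finger_gap: 0.998
grasp_force: 0.0
```

Emit:
jog_arm --pt "0 0 0 0 0 1" --pt "0 0 0 0 0 1" --pt "0 0 0 0 0 1" --pt "0 0 0 0 0 1" --pt "0 0 0 0 0 1" --pt "0 0 0 0 0 1" --pt "0 0 0 0 0 1" --pt "0 0 0 0 0 1"

```text
t: 2.1
eef_pos: [0.2031, 0.6433, 0.2445]
tcp_rot: [0.753, 0.658, -0.001, 0.0]
ft_force: [-0.3, -0.2, 0.4]
finger_gap: 0.991
grasp_force: 0.0
```

Emit:
jog_arm --pt "0 0 0 0 0 1" --pt "0 0 0 0 0 0.26" --pt "0 0 0 0 0 0"

```text
t: 2.48
eef_pos: [0.2031, 0.6435, 0.2449]
tcp_rot: [0.787, 0.617, -0.0, 0.0]
ft_force: [-0.4, 0.3, 0.1]
finger_gap: 0.997
grasp_force: 0.0
```

```bash
cat > go.py <<'E'
import sys
from h import *
o=observe();M=R.from_quat(o['tcp_rot']).as_matrix()
print(o['t'],o['eef_pos'].round(4),o['ft_force'].round(2));print(M.T.round(3),o['joint_positions'].round(2))
q=np.load("q.npy");c,s=np.cos(q[2]),np.sin(q[2])
L=q[:2]-.15*np.array([c,s]);d=L-q[3:];u=d/np.hypot(*d);print("u",u,np.hypot(*d))
for b in(.1,.075):
    P=np.r_[q[3:]-b*u,.245];print(b,P,M.T@(P-o['eef_pos'])/.06)
E
python3 go.py
```

```text
2.475 [0.2031 0.6435 0.2449] [-0.36  0.32  0.13]
[[ 0.238  0.971 -0.001]
 [ 0.971 -0.238 -0.   ]
 [-0.    -0.001 -1.   ]] [1.23 0.26 1.6  0.   1.27 1.47]
u [0.23871068 0.97109073] 0.15337687715041956
0.1 [ 0.55408986 -0.33341084  0.245     ] [-1.44232610e+01  9.55390425e+00  6.99770651e-03]
0.075 [ 0.56005763 -0.30913358  0.245     ] [-1.40065946e+01  9.55427577e+00  6.71533222e-03]
```

Emit:
jog_arm --pt "-0.75 0.5 0 0 0 0" --pt "-0.75 0.5 0 0 0 0" --pt "-0.75 0.5 0 0 0 0" --pt "-0.75 0.5 0 0 0 0" --pt "-0.75 0.5 0 0 0 0" --pt "-0.75 0.5 0 0 0 0" --pt "-0.75 0.5 0 0 0 0" --pt "-0.75 0.5 0 0 0 0"

```text
t: 3.48
eef_pos: [0.3506, 0.2352, 0.2455]
tcp_rot: [0.787, 0.618, 0.0, 0.0]
ft_force: [0.4, -0.8, -0.2]
finger_gap: 0.996
grasp_force: 0.0
```

Emit:
jog_arm --pt "-0.75 0.5 0 0 0 0" --pt "-0.75 0.5 0 0 0 0" --pt "-0.75 0.5 0 0 0 0" --pt "-0.75 0.5 0 0 0 0" --pt "-0.75 0.5 0 0 0 0" --pt "-0.75 0.5 0 0 0 0" --pt "-0.75 0.5 0 0 0 0" --pt "-0.75 0.5 0 0 0 0"

```text
t: 4.47
eef_pos: [0.4977, -0.172, 0.2455]
tcp_rot: [0.787, 0.617, 0.0, 0.0]
ft_force: [0.7, 1.1, -0.7]
finger_gap: 0.996
grasp_force: 0.0
```

Emit:
jog_arm --pt "-0.75 0.5 0 0 0 0" --pt "-0.75 0.5 0 0 0 0" --pt "-0.75 0.5 0 0 0 0" --pt "-0.17 0.05 0 0 0 0" --pt "0 0 0 0 0 0"

```text
t: 5.1
eef_pos: [0.5525, -0.3336, 0.2447]
tcp_rot: [0.787, 0.617, -0.0, -0.001]
ft_force: [0.1, -0.2, 0.6]
finger_gap: 0.995
grasp_force: 0.0
```

```bash
python3 go.py
```

```text
5.1 [ 0.5525 -0.3336  0.2447] [ 0.09 -0.2   0.56]
[[ 0.24   0.971  0.001]
 [ 0.971 -0.24  -0.001]
 [-0.001  0.001 -1.   ]] [-0.58  0.21  1.67  0.    1.26 -0.34]
u [0.23871068 0.97109073] 0.15337687715041956
0.1 [ 0.55408986 -0.33341084  0.245     ] [ 0.00896069  0.02506839 -0.00451849]
0.075 [ 0.56005763 -0.30913358  0.245     ] [ 0.42562708  0.02470701 -0.00420397]
```

Emit:
jog_arm --pt "0 0.02 0.8 0 0 0" --pt "0 0 0.8 0 0 0" --pt "0 0 0.8 0 0 0" --pt "0 0 0.6 0 0 0" --pt "0 0 0.4 0 0 0" --pt "0 0 0.18 0 0 0" --pt "0 0 0 0 0 0"

```text
t: 5.98
eef_pos: [0.5537, -0.3324, 0.0303]
tcp_rot: [0.787, 0.617, -0.0, -0.001]
ft_force: [0.2, 0.1, -0.3]
finger_gap: 0.994
grasp_force: 0.0
```

Emit:
jog_arm --pt "0.15 0 0 0 0 0" --pt "0.15 0 0 0 0 0" --pt "0.1 0 0 0 0 0" --pt "0.1 0 0 0 0 0" --pt "0.1 0 0 0 0 0" --pt "0.1 0 0 0 0 0" --pt "0.1 0 0 0 0 0" --pt "0.1 0 0 0 0 0"

```text
t: 6.98
eef_pos: [0.567, -0.2813, 0.0305]
tcp_rot: [0.787, 0.617, -0.0, 0.0]
ft_force: [-0.8, -2.3, 0.3]
finger_gap: 0.994
grasp_force: 1.3
```

Run:
```python
from h import *
cv2.imwrite("pics/s1.png",cv2.resize(cv2.cvtColor(grab_frame("scene"),cv2.COLOR_RGB2BGR)[165:305,60:310],(800,448),interpolation=cv2.INTER_CUBIC))
o=observe();print(o['t'],o['eef_pos'],o['ft_force'])
```

```text
7.025 [ 0.56713734 -0.28041209  0.03044838] [-0.88806676 -1.47565963 -0.55436887]
```

View pics/s1.png

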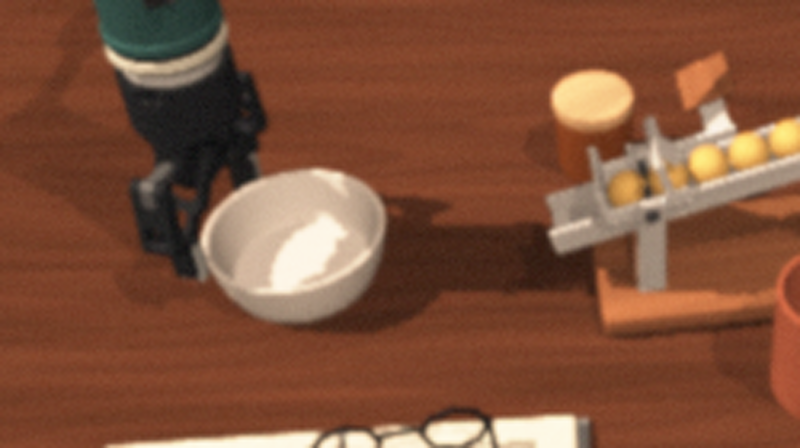

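The gripper is square behind the dish with both fingers in contact. The rim spans x 202–386 from y 170 in the crop, so it has moved slightly. I'll fit its position.

```bash
cat >> h.py <<'E'
def dish(x0,x1,y0,off):
    a=np.linspace(0,2*np.pi,90);t=lambda p:np.array(p)/3.2+off-.34
    A,B=t((x0,y0)),t((x1,y0))
    def g(p):
        k=proj("scene",np.c_[p[0]+.065*np.cos(a),p[1]+.065*np.sin(a),0*a+.045]);return [k[:,0].min()-A[0],k[:,0].max()-B[0],k[:,1].min()-A[1]]
    s=least_squares(g,[.6,-.2]);return s.x,s.fun
E
python3 - <<'E'
from h import *
print(dish(27,211,168,[110,165]))
d,f=dish(202,386,170,[60,165]);o=observe();M=R.from_quat(o['tcp_rot']).as_matrix()
q=np.load("q.npy");L=q[:2]-.15*np.array([np.cos(q[2]),np.sin(q[2])])
print(d,f,"tool-frame dish rel",M.T@(np.r_[d,0]-np.r_[o['eef_pos'][:2],0]),"to go",M.T@np.r_[L-d,0]/.06)
E
```

```text
(array([ 0.57875912, -0.23447857]), array([ 0.00602988, -0.0062354 ,  0.00099317]))
[ 0.58156286 -0.22326962] [ 0.03295619 -0.0340724   0.005416  ] tool-frame dish rel [5.89341007e-02 3.59713632e-04 1.72080831e-05] to go [ 2.33102656e+00 -6.77465908e-03  6.83281814e-04]
```

Emit:
jog_arm --pt "0.15 0 0 0 0 0" --pt "0.15 0 0 0 0 0" --pt "0.15 0 0 0 0 0" --pt "0.15 0 0 0 0 0" --pt "0.15 0 0 0 0 0" --pt "0.15 0 0 0 0 0" --pt "0.15 0 0 0 0 0" --pt "0.15 0 0 0 0 0"

```text
t: 8.02
eef_pos: [0.5843, -0.2107, 0.0305]
tcp_rot: [0.787, 0.617, -0.0, -0.0]
ft_force: [-0.7, -2.6, 0.6]
finger_gap: 0.995
grasp_force: 1.5
```

Emit:
jog_arm --pt "0.15 0 0 0 0 0" --pt "0.15 0 0 0 0 0" --pt "0.15 0 0 0 0 0" --pt "0.15 0 0 0 0 0" --pt "0.15 0 0 0 0 0" --pt "0.15 0 0 0 0 0" --pt "0.1 0 0 0 0 0" --pt "0.1 0 0 0 0 0"

```text
t: 9.02
eef_pos: [0.6, -0.1468, 0.0305]
tcp_rot: [0.787, 0.617, -0.0, -0.0]
ft_force: [0.0, -1.8, 0.0]
finger_gap: 0.996
grasp_force: 1.5
```

Emit:
jog_arm --pt "0 0 0 0 0 0" --pt "-0.2 0 0 0 0 0" --pt "-0.6 0 0 0 0 0" --pt "-0.4 0 -0.6 0 0 0" --pt "0 0 -1 0 0 0" --pt "0 0 -1 0 0 0" --pt "0 0 -1 0 0 0" --pt "0 0 0 0 0 0" --grip 85

```text
t: 10.02
eef_pos: [0.5862, -0.2194, 0.2545]
tcp_rot: [0.787, 0.617, 0.003, 0.006]
ft_force: [0.7, -0.4, -0.4]
finger_gap: 0.994
grasp_force: 0.0
```

Run:
```python
from h import *
cv2.imwrite("pics/s2.png",cv2.resize(cv2.cvtColor(grab_frame("scene"),cv2.COLOR_RGB2BGR)[165:305,110:360],(800,448),interpolation=cv2.INTER_CUBIC))
cv2.imwrite("pics/t2.png",cv2.resize(cv2.cvtColor(grab_frame("top"),cv2.COLOR_RGB2BGR)[130:280,210:420],(798,570),interpolation=cv2.INTER_CUBIC))
o=observe();print(o['t'],o['eef_pos'],o['ft_force'])
```

```text
10.125 [ 0.58294654 -0.21785031  0.24763951] [-0.91585948 -0.65854593 -1.81981109]
```

View pics/s2.png

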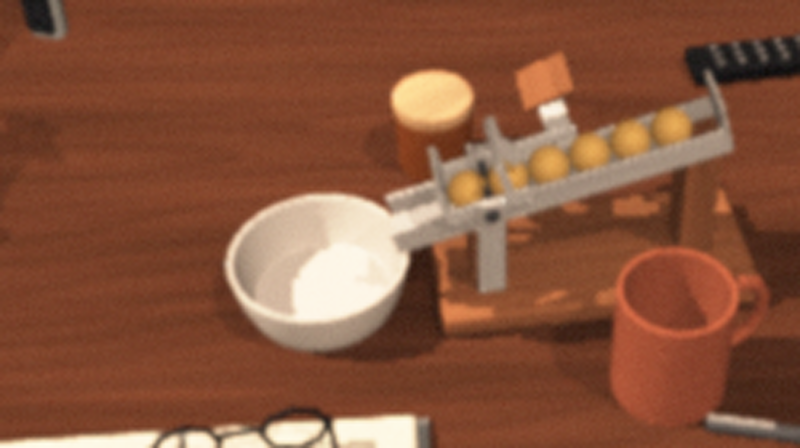

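View pics/t2.png

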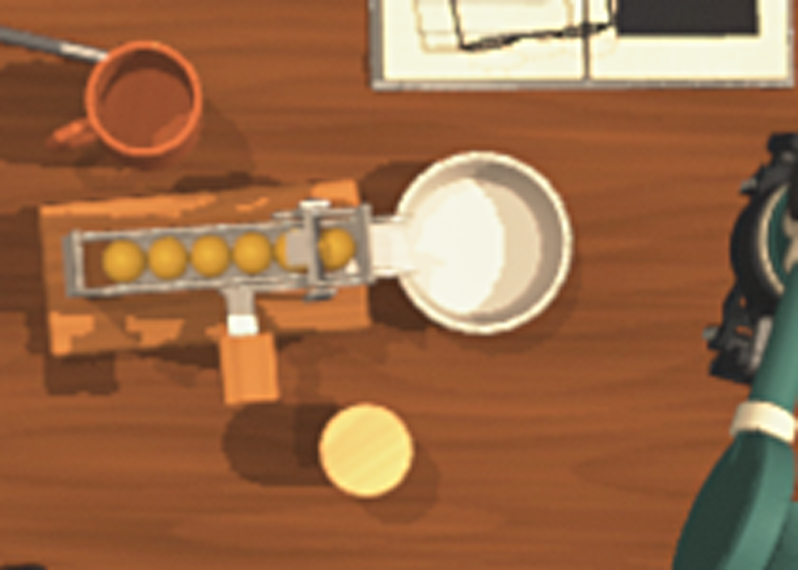

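The dish rim is centred at about (483,242) in the top crop, on the channel line and under the spout, which matches the landing point to about 2 mm. Everything else is unmoved. Next I'll shut the fingers and turn to the dispenser's axes.

Emit:
jog_arm --pt "0 0 0 0 0 -1" --pt "0 0 0 0 0 -1" --pt "0 0 0 0 0 -1" --pt "0 0 0 0 0 -1" --pt "0 0 0 0 0 0" --pt "0 0 0 0 0 0" --grip 0 --force 30

```text
t: 10.88
eef_pos: [0.582, -0.2169, 0.2447]
tcp_rot: [0.669, 0.744, -0.0, -0.001]
ft_force: [-0.4, 0.6, 1.1]
finger_gap: 0.001
grasp_force: 0.0
```

```bash
cat > pad.py <<'E'
from h import *
o=observe();M=R.from_quat(o['tcp_rot']).as_matrix();q=np.load("q.npy");c,s=np.cos(q[2]),np.sin(q[2])
W=np.r_[q[0]+c*.024-s*.082,q[1]+s*.024+c*.082,.165]
print(o['t'],o['eef_pos'].round(4),M.T.round(3),W,"units",(M.T@(W-o['eef_pos'])/.06).round(3),o['ft_force'].round(2),o['finger_gap'])
E
python3 pad.py
```

```text
10.875 [ 0.582  -0.2169  0.2447] [[-0.106  0.994  0.001]
 [ 0.994  0.106 -0.002]
 [-0.003  0.001 -1.   ]] [0.51400698 0.07661167 0.165     ] units [ 4.983 -0.604  1.338] [-0.42  0.56  1.14] 0.0007743968740413857
```

Emit:
jog_arm --pt "0.7 -0.1 0 0 0 0" --pt "0.8 -0.1 0 0 0 0" --pt "0.8 -0.1 0 0 0 0" --pt "0.8 -0.1 0 0 0 0" --pt "0.8 -0.1 0 0 0 0" --pt "0.7 -0.1 0 0 0 0" --pt "0.38 0 0 0 0 0" --pt "0 0 0 0 0 0"

```text
t: 11.88
eef_pos: [0.5143, 0.0774, 0.2462]
tcp_rot: [0.667, 0.745, -0.0, -0.0]
ft_force: [-0.3, -1.1, -0.8]
finger_gap: -0.001
grasp_force: 0.0
```

Emit:
jog_arm --pt "0 0 0.5 0 0 0" --pt "0 0 0.5 0 0 0" --pt "0 0 0.34 0 0 0" --pt "0 0 0 0 0 0"

```text
t: 12.38
eef_pos: [0.5132, 0.0749, 0.1638]
tcp_rot: [0.668, 0.744, -0.002, -0.002]
ft_force: [-0.7, 0.0, 0.2]
finger_gap: 0.0
grasp_force: 0.0
```

```bash
python3 pad.py
python3 - <<'E'
from h import *
cv2.imwrite("pics/s3.png",cv2.resize(cv2.cvtColor(grab_frame("scene"),cv2.COLOR_RGB2BGR)[130:270,160:410],(800,448),interpolation=cv2.INTER_CUBIC))
E
```

```text
12.375 [0.5132 0.0749 0.1638] [[-0.106  0.994 -0.   ]
 [ 0.994  0.106 -0.005]
 [-0.005 -0.001 -1.   ]] [0.51400698 0.07661167 0.165     ] units [ 0.027  0.017 -0.02 ] [-0.7   0.    0.17] 0.00013296708588047564
```

View pics/s3.png

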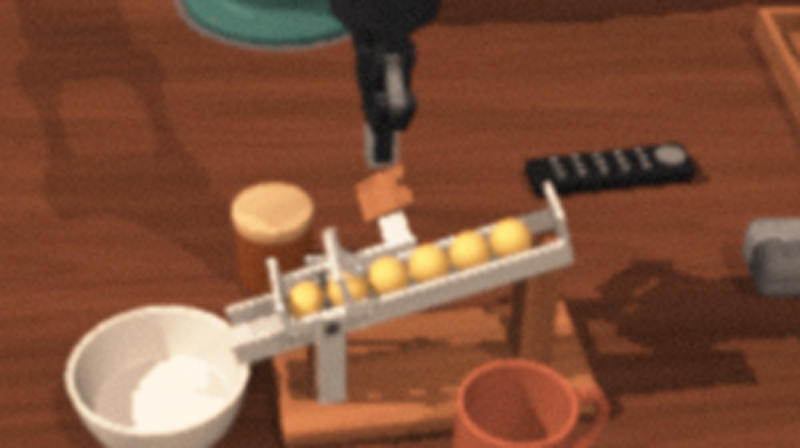

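The shut fingertip (crop 382,160) stands just above the paddle (385,192), clear of the channel and candle. Next is the press.

Emit:
jog_arm --pt "0 0 0.25 0 0 0" --pt "0 0 0.25 0 0 0" --pt "0 0 0.25 0 0 0" --pt "0 0 0.2 0 0 0" --pt "0 0 0.13 0 0 0" --pt "0 0 0.03 0 0 0" --pt "0 0 0.02 0 0 0"

```text
t: 13.3
eef_pos: [0.5152, 0.0755, 0.0987]
tcp_rot: [0.668, 0.744, -0.0, 0.001]
ft_force: [-0.6, -1.4, 6.4]
finger_gap: -0.001
grasp_force: 2.5
```

Emit:
jog_arm --pt "0 0 0.02 0 0 0" --pt "0 0 0 0 0 0" --pt "0 0 0 0 0 0"

```text
t: 13.68
eef_pos: [0.5153, 0.0756, 0.0977]
tcp_rot: [0.668, 0.744, -0.0, 0.001]
ft_force: [-0.9, -1.9, 5.9]
finger_gap: 0.0
grasp_force: 2.4
```

Emit:
jog_arm --pt "0 0 0.03 0 0 0" --pt "0 0 0.02 0 0 0" --pt "0 0 0 0 0 0" --pt "0 0 0 0 0 0" --pt "0 0 0 0 0 0" --pt "0 0 0 0 0 0"

```text
t: 14.42
eef_pos: [0.5155, 0.0755, 0.0956]
tcp_rot: [0.668, 0.744, -0.0, 0.001]
ft_force: [-1.9, -1.7, 11.3]
finger_gap: 0.0
grasp_force: 4.9
```

Run:
```python
from h import *
cv2.imwrite("pics/s4.png",cv2.resize(cv2.cvtColor(grab_frame("scene"),cv2.COLOR_RGB2BGR)[130:270,160:410],(800,448),interpolation=cv2.INTER_CUBIC))
```

```text
(no output)
```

View pics/s4.png

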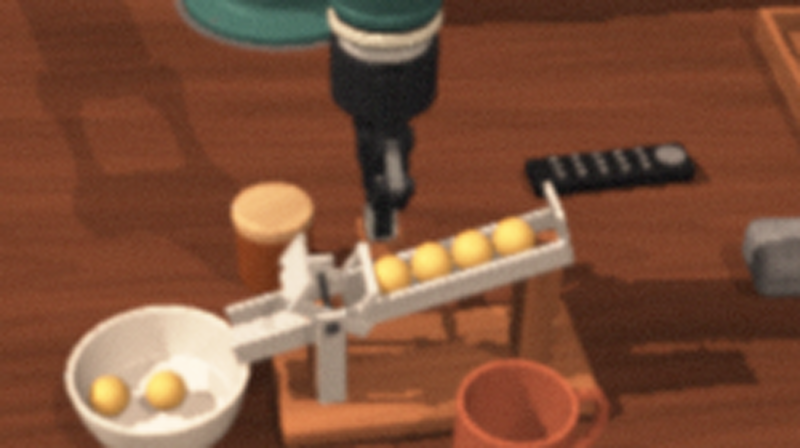

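Both chocolates lie in the dish (crop 110,395 and 165,390), and the blade holds the other four. Now I'll let the lever up.

Emit:
jog_arm --pt "0 0 -0.5 0 0 0" --pt "0 0 -0.7 0 0 0" --pt "0 0 -0.7 0 0 0" --pt "0 0 -0.5 0 0 0" --pt "0 0 0 0 0 0" --pt "0 0 0 0 0 0" --pt "0 0 0 0 0 0" --pt "0 0 0 0 0 0"

```text
t: 15.48
eef_pos: [0.514, 0.076, 0.2365]
tcp_rot: [0.668, 0.744, -0.001, -0.001]
ft_force: [0.2, -0.2, 0.7]
finger_gap: 0.003
grasp_force: 0.0
```

Emit:
jog_arm --pt "0 0 0 0 0 0" --pt "0 0 0 0 0 0" --pt "0 0 0 0 0 0" --pt "0 0 0 0 0 0" --pt "0 0 0 0 0 0" --pt "0 0 0 0 0 0" --pt "0 0 0 0 0 0" --pt "0 0 0 0 0 0"

```text
t: 16.48
eef_pos: [0.5148, 0.0761, 0.2381]
tcp_rot: [0.668, 0.744, -0.0, 0.0]
ft_force: [-0.5, -0.3, -0.2]
finger_gap: 0.003
grasp_force: 0.0
```

Run:
```python
from h import *
cv2.imwrite("pics/s5.png",cv2.resize(cv2.cvtColor(grab_frame("scene"),cv2.COLOR_RGB2BGR)[130:270,160:410],(800,448),interpolation=cv2.INTER_CUBIC))
```

```text
(no output)
```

View pics/s5.png

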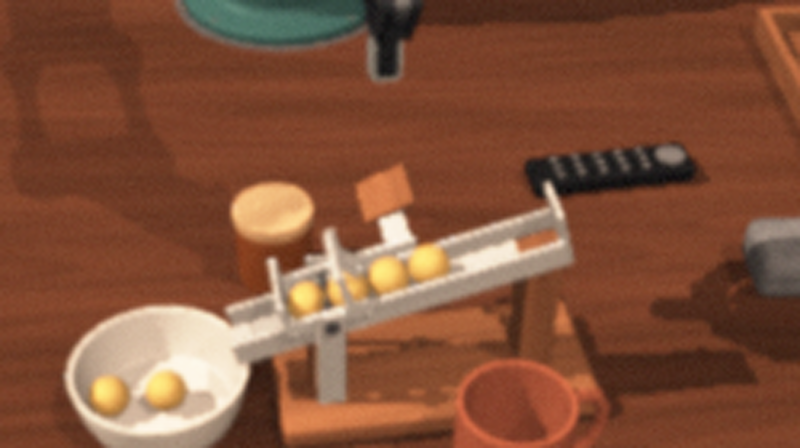

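The lever is back up with the paddle at (385,192). Four chocolates rest behind the gate, two lie in the dish, and the arm is clear.

```bash
python3 -c "
from cell import *
print(sign_off())"
```

```text
the job is handed in; nothing more can be done
None
```

I served the portion and handed the job in (it returned no verdict): the dish stands under the spout with two chocolates in it, the lever is back up, and the other four chocolates are behind the gate.

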